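# Eject the diffuser's refill and trap it half out

### The job

Eject the used refill from the yellow mosquito-repellent diffuser: press its grey eject key down with one fingertip while the other finger waits in front of the bay, so that the cassette springs out against that finger and stops about half out, its back end still in the bay, instead of shooting off over the tray. Then let the key come up and draw the hand clear, leaving the cassette lying flat and still where it was stopped. Do not lift or carry anything, and leave the other things on the tray undisturbed.

Things in the scene. Friction and masses are not known exactly. Their poses are not given: they have to be found in the camera images.
- diffuser: Yellow mosquito-repellent diffuser, stuck to the white tray (fixed). Origin: centre of its underside, 5 mm above the table; z up, its FRONT is its -x. Spans x -50..50, y -40..40 mm. Rear half: louvred fan housing 48 mm tall (its round power button is not used). Low front half (x -50..0): at +y the cassette bay, at -y a deck (z 13) with the eject key.
- bay_mouth (a point): Middle of the front edge of the bay floor, at (-50, 18, 6) mm in the diffuser's frame. The bay is 36 mm wide (y 0..36), open on top and to the front, its side walls reach z 16 mm. A tongue level with its floor (z 6) runs on 42 mm in front of it (x -92..-50, y 0..36) and carries the cassette as it comes out; beyond it is the tray.
- eject_key (a joint): The eject key, travel in m: 0 = up, 0.006 = fully down. Sprung: about 1 N to start, 4 N fully down; it comes up when let go. At 4 to 5 mm of travel its latch frees the cassette, which springs out at once.
- key_top (a point): Centre of the top of the eject key, a grey rectangular key 28 mm (diffuser's x) by 26 mm (y) standing 7 mm proud of the deck beside the bay; with the key up it is at (-34, -22, 20) mm in the diffuser's frame. Pressed straight down.
- cassette_mid (a point): Centre of the refill cassette, a slippery loose white block 60 mm long (x), 34 wide, 28 high, about 45 g. Latched it is at (-20, 18, 20) mm in the diffuser's frame, same axes: front face flush with the bay's front, top at z 34. Freed, a spring (2.2 N, ends after 14 mm) throws it along -x; unstopped it slides far out on to the tray at once. Stopped over 15 mm out, it is past the latch and stays.
- cup: Empty stainless steel cup, rim radius 37 mm, 85 mm tall; origin at the centre of its underside. Bystander, loose.
- remote: Grey ceiling-fan remote lying flat, 38 x 128 x 18 mm (x, y, z); origin at the centre of its underside. Bystander, loose.
- opener: Red plastic bottle opener lying flat, about 114 x 38 x 9 mm (x, y, z), head with a window at +x; origin near the middle of its underside. Bystander, loose.
- ceramic_box: White ceramic box with its lid and a small blue knob, 70 x 88 x 63 mm high with the knob; origin at the centre of its underside. Bystander, loose.
- clock: White digital alarm clock, 44 x 104 x 50 mm; origin at the centre of its underside. Bystander, loose.
- cream_jar: Amber glass cream jar with a white cap, radius 30 mm, 48 mm tall; origin at the centre of its underside. Bystander, loose.
- glasses_case: Black spectacle case, 158 x 58 x 36 mm (x, y, z); origin at the centre of its underside. Bystander, loose.
Not all that is in view belongs to the job. What is shaped like the part that bears cassette_mid but orange or turquoise is not meant.

How it is judged:
On the way, in this order (a step that is already met when the one before it is completed fails the run):
1. the eject key is pressed down (value of joint eject_key above 0.003 m).
2. the cassette has sprung out and been stopped part-way, its back end still in the bay (x of cassette_mid in the frame of diffuser between -0.076 and -0.035 m and linear speed of cassette below 0.02 m/s), for 0.1 s.
At the end, for the whole second after the job is handed in: The cassette lies flat and at rest 15 to 56 mm out of its latched place (its 60 mm length still partly in the bay), within 10 mm of the bay's centre line, and the key is up again (x of cassette_mid in the frame of diffuser between -0.076 and -0.035 m and y of cassette_mid in the frame of diffuser between 0.008 and 0.028 m and z of cassette_mid in the frame of diffuser between 0.015 and 0.025 m and angle between cassette_mid's own z axis and vertical below 0.15 rad and linear speed of cassette below 0.01 m/s and value of joint eject_key below 0.002 m); the robot touches nothing.
It fails at once if the cassette slides out of the bay (60 mm or more from its latched place) (x of cassette_mid in the frame of diffuser below -0.08 m).
It fails at once if the cassette is lifted (by 12 mm or more) or tipped (z of cassette_mid in the frame of diffuser above 0.032 m or angle between cassette_mid's own z axis and vertical above 0.5 rad).
It fails at once if another thing on the tray is moved by more than 15 mm (distance of any of cup, remote, opener, ceramic_box, clock, cream_jar, glasses_case from where it was at the start of the episode above 0.015 m).
It also fails if it takes over 29 s, if anything falls off the work surface, if the arm or the gripper's body presses on something with over 40 N, if the wrist force passes 120 N, or if a joint passes its speed limit or range.

### The arm

A 6-joint arm with a two-finger parallel gripper is mounted at the origin on the work surface. World frame = base frame: x ahead of the robot, y to its left, z up, the work surface at z = 0. Lengths are in m, angles in rad, forces in N, time in s.
With the tool pointing down it reaches from about 0.35 to 0.725 m from the base axis. Payload 6 kg.
Tool frame: the origin (TCP) lies at the very end of the fingers, on their centre line; the grasp point (between the pads) lies 19 mm behind it; z points along the fingers, x is the direction in which the jaws open and shut, and the axes are right-handed (so a half turn about z gives the same grasp; the last joint's range is limited). The gripper opens to 85 mm and grips with 20 to 120 N. Pads are 22 mm wide; open, the fingers measure 114 mm over their backs; the gripper's body (76 mm by 85 mm) begins 54 mm behind the grasp point. The pads swing forward as they close: fully open they stand 13 mm farther back than shut.
Start: joints at [0.334, 0.04, 0.085, 0, -1.615, -0.334], TCP at [0.6, 0, 0.231] pointing down, gripper open.
Joint ranges: [-2.56, 2.56], [-1.29, 2.01], [-1.08, 1.49], [-3.29, 1.98], [-2.81, -0.18], [-2.99, 2.99]. Speed limits (rad/s): [2.57, 2.57, 3.01, 3.14, 3.14, 3.14].

### API

Orientations are given as a 3x3 rotation matrix whose columns are the frame's x, y, z axes.
In Python, from station import robot gives the robot as it stands.
- The arm moves only by the shell command python3 -m creep 'ROWS' [OPENING] [FORCE]. ROWS is JSON, a list of rows, each an object of numbers: "dx", "dy", "dz": the shift along the world's x, y, z in units of 25 mm (1.0 is 25 mm); "wx", "wy", "wz": the turn, a rotation vector about the world's x, y, z in units of 5 degrees (1.0 is 5 degrees). In form: [{"dx": .., "dy": .., "dz": .., "wx": .., "wy": .., "wz": ..}, ...]. A call has 1 to 8 rows; each row shifts and turns the commanded pose from where the row before left it; what a row does not reach is not made up. A row lasts 1/10 s, in which the tool goes at most 50 mm and 8.59 degrees, less where a joint would pass 70% of its speed; a pose out of reach is approached as far as the arm can. A call is refused whole if a number of a shift passes 1 or a number of a turn 1, either way. A call with a gripper value outside its range is refused whole. OPENING is the opening, from -1 (shut) to 1 (fully open), set as the call begins (- or left out, the last holds). The fingers move at their own pace and stop on an object; FORCE is the grip in N (left out, the last holds). Time passes only in rows, so rows that do not move let the fingers close. It gives the time, the measured TCP pose, the force and the opening at its end, in the units of the state.
- robot.read_state(): the state, without advancing time (a new reading comes with each control period).
- robot.get_image(name): name is "scene" or "side" or "wrist"; returns a dict with "image" (400x640x3 uint8, red, green, blue), "fovy" (degrees; the focal length in pixels is half the picture's height over the tangent of half this angle, whatever the lens; pixels are square), "cx", "cy" (the principal point, pixels), "T" (4x4, takes a point from camera to world coordinates). Camera axes: x right, y down, z forward; pixel columns grow to the right and rows downward; lengths in m; the calibration is good to about 2 mm. A picture is of the moment at which its call begins. There is no depth.
- robot.finish_job(): hands the job in, once; it reports no verdict.
Trained networks look in the newest picture that a camera, given by its name, has taken for a name from the list of things; names that differ only in an ending like _2 or _b are one class to them, and where a whole thing is asked for, a point or a joint stands for the part that bears it (a point fixed in the world has none). Each returns a list of dicts, best first, with "confidence" (0 to 1); they miss things now and then, are a little off and sometimes report something else, mostly with a low value. They report only what shows in the picture. A call takes as long as a camera call. They do not tell look-alikes from the thing itself.
- robot.cut_out(camera, target): "mask" (400x640 bool, what is visible of it) and "xy" ([column, row] in pixels, amid what is visible of it).
The state is a dict: "clock": time; "qpos": joint angles; "joint_vel": joint speeds; "tau": joint torques, N m; "tcp_pos": TCP position; "orientation": TCP orientation; "force": force on the tool from outside, world axes, zero at the start; "wrist_torque": the same for the moment, N m; "grip_width": finger opening in m.
Only numpy, scipy, OpenCV 4.12 (cv2) and the standard library are available. Lean on these libraries where they do the work, as an engineer would, in place of code of your own. Each camera call takes 0.05 s, during which the arm holds its last target.

## Working session

There is one attempt and no reset: what is moved stays moved. The work goes in short steps, Python scripts to look and compute and a shell command to move; the robot and the scene stay as the last step left them, time stands still between calls to the robot, and variables do not carry over. Pictures are saved under pics/ and viewed, and the job is handed in when it is done.

```bash
mkdir -p pics; ls
python3 - <<'E'
from station import robot
import cv2
for n in ("scene","side","wrist"):
    d=robot.get_image(n); cv2.imwrite(f"pics/{n}0.png",d["image"][:,:,::-1]); print(n,d["fovy"],d["cx"],d["cy"],d["T"])
    for t in ("diffuser","eject_key","cassette_mid"):
        for r in robot.cut_out(n,t)[:3]: print(n,t,r["confidence"],r["xy"],r["mask"].sum())
print(robot.read_state())
E
```

```text
pics
scene 49.493209705783116 318.60094346899626 198.2002350095935 [[ 0.75775092  0.44297565 -0.47915145  1.07721883]
 [ 0.65222329 -0.53715697  0.53485247 -0.55758919]
 [-0.02045292 -0.71779869 -0.69595023  0.90994588]
 [ 0.          0.          0.          1.        ]]
scene diffuser 0.58 [353.1, 217.0] 979
scene eject_key 0.53 [361.2, 226.9] 95
scene cassette_mid 0.65 [287.9, 145.9] 165
scene cassette_mid 0.64 [356.3, 132.2] 193
scene cassette_mid 0.61 [426.8, 164.1] 199
side 47.84588316703383 319.31149632106946 203.52010087554604 [[-0.98007014 -0.15181938  0.1281148   0.27469813]
 [-0.19802606  0.69551072 -0.69068844  1.06456051]
 [ 0.01575467 -0.70229318 -0.71171348  1.09405531]
 [ 0.          0.          0.          1.        ]]
side diffuser 0.88 [278.4, 218.7] 724
side diffuser 0.69 [247.2, 234.8] 172
side eject_key 0.49 [263.6, 218.1] 63
side cassette_mid 0.72 [332.7, 330.8] 330
side cassette_mid 0.59 [230.1, 316.2] 301
side cassette_mid 0.51 [383.6, 275.6] 263
wrist 66.70869801441312 321.9990729814855 198.03939606922344 [[-9.99998981e-01 -9.24852283e-04 -1.08706743e-03  6.0
[... 494 characters left out ...]
57e+00, -3.33733337e-01]), 'joint_vel': array([-5.64261164e-04, -1.17303604e-03, -1.01776100e-03, -1.45915444e-04,
       -4.33941344e-05, -9.96055076e-04]), 'tau': array([ 1.02336293e-03, -3.67701101e+01,  3.47297895e+01,  6.93024695e+00,
       -8.72638029e-04, -7.35294151e-06]), 'tcp_pos': array([5.99984313e-01, 1.74493194e-05, 2.31294901e-01]), 'orientation': array([[-9.99999999e-01,  3.78438539e-05, -1.85320572e-05],
       [ 3.78440044e-05,  9.99999999e-01, -8.12227213e-06],
       [ 1.85317498e-05, -8.12297345e-06, -1.00000000e+00]]), 'force': array([0.54526702, 0.1286738 , 0.05057751]), 'wrist_torque': array([-0.01127415,  0.00702669,  0.03197696]), 'grip_width': 0.08520931566055472}
```

View pics/wrist0.png

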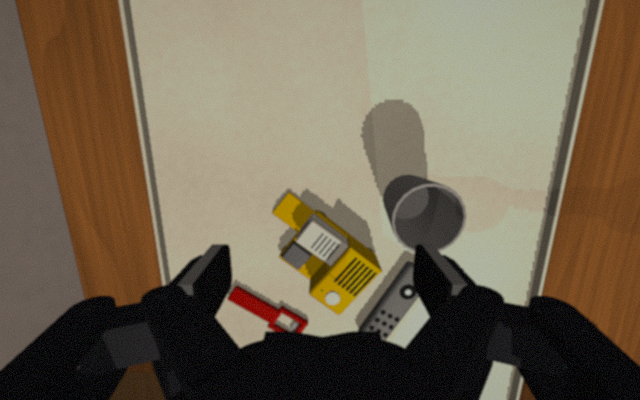

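View pics/scene0.png

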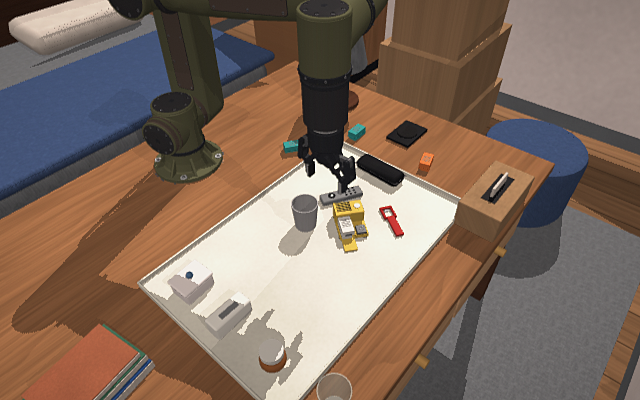

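View pics/side0.png

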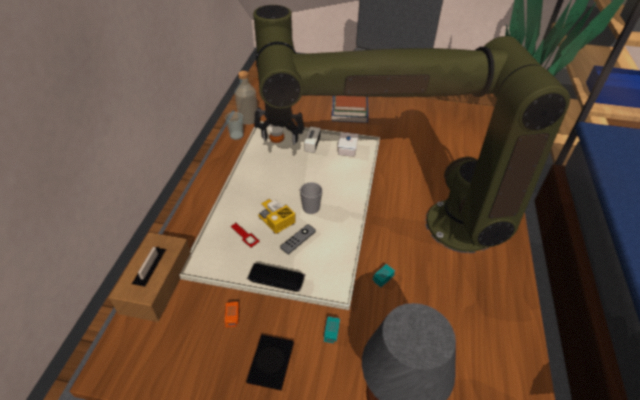

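Run:
```python
import cv2
w=cv2.imread("pics/wrist0.png")[180:330,220:400]
cv2.imwrite("pics/w0c.png",cv2.resize(w,None,fx=4.4,fy=4,interpolation=cv2.INTER_CUBIC)[:, :792])
```

```text
(no output)
```

View pics/w0c.png

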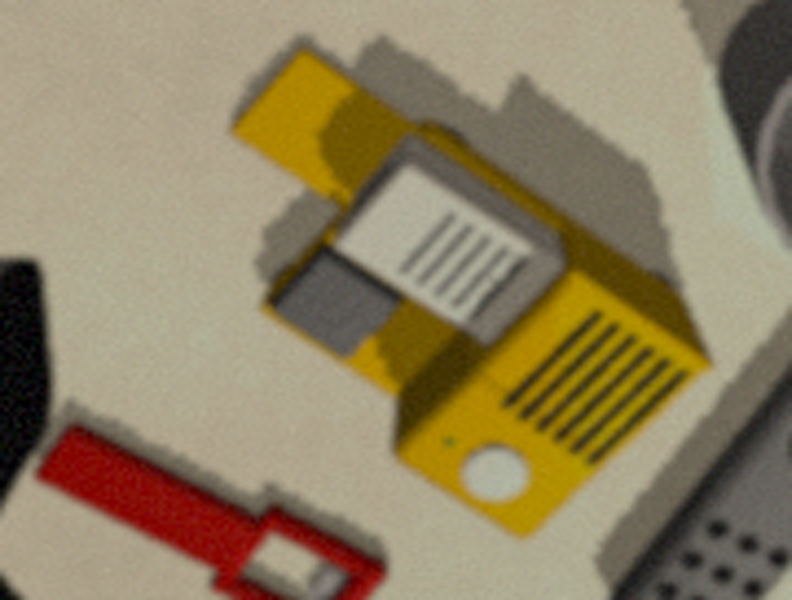

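```bash
cat > fit.py <<'E'
import numpy as np
from scipy.optimize import least_squares
def proj(d,P):
    T=d["T"]; p=(P-T[:3,3])@T[:3,:3]; f=200/np.tan(np.radians(d["fovy"])/2)
    return np.c_[d["cx"]+f*p[:,0]/p[:,2], d["cy"]+f*p[:,1]/p[:,2]]
def world(q,O):
    c,s=np.cos(q[2]),np.sin(q[2]); O=np.atleast_2d(O)/1000.
    return np.c_[q[0]+c*O[:,0]-s*O[:,1], q[1]+s*O[:,0]+c*O[:,1], O[:,2]+.005]
def fit(d,O,uv,q0):
    r=least_squares(lambda q:(proj(d,world(q,O))-uv).ravel(),q0,loss='soft_l1')
    return r.x, proj(d,world(r.x,O))-uv
E
python3 - <<'E'
from fit import *
from station import robot
d=robot.get_image("wrist")
L=[(-92,36,6,305,47),(-92,0,6,232,128),(50,40,48,710,365),(50,-40,48,525,537),(0,-40,48,397,448),(0,40,48,578,262),(-48,-9,20,325,248),(-20,-9,20,400,302),(-20,-35,20,348,355),(-48,-35,20,270,302),(-50,35,34,415,135)]
L=np.array(L,float); uv=np.c_[220+L[:,3]/4.4-.5,180+L[:,4]/4-.5]
q,e=fit(d,L[:,:3],uv,[.6,.05,2.5]); print(q,np.degrees(q[2])); print(np.round(e,1))
for n,p in dict(key=(-34,-22,20),cas=(-20,18,20),mouth=(-50,18,6),tongue_end=(-92,18,6)).items(): print(n,world(q,p).round(4))
E
```

```text
[0.59331366 0.10950404 2.45595169] 140.71566674726913
[[ 0.  -1.9]
 [-0.9 -0.6]
 [ 2.  -1. ]
 [ 0.1  1.4]
 [-2.6  0.9]
 [-0.3 -0.2]
 [ 0.2 -0.4]
 [ 0.7 -0.8]
 [-0.3  0.4]
 [-0.   0.9]
 [ 0.5  4.6]]
key [[0.6336 0.105  0.025 ]]
cas [[0.5974 0.0829 0.025 ]]
mouth [[0.6206 0.0639 0.011 ]]
tongue_end [[0.6531 0.0373 0.011 ]]
```

```bash
python3 -m creep '[{"dx":0.14,"dy":0.2,"dz":-0.37,"wz":-0.961},{"dx":0.14,"dy":0.2,"dz":-0.37,"wz":-0.961},{"dx":0.14,"dy":0.2,"dz":-0.37,"wz":-0.961},{"dx":0.14,"dy":0.2,"dz":-0.37,"wz":-0.961},{"dx":0.14,"dy":0.2,"dz":-0.37,"wz":-0.961},{"dx":0.14,"dy":0.2,"dz":-0.37,"wz":-0.961},{"dx":0.14,"dy":0.2,"dz":-0.37,"wz":-0.961}]' 0.365 60
python3 -m creep '[{"dx":0.14,"dy":0.2,"dz":-0.37,"wz":-0.961},{"dx":0.14,"dy":0.2,"dz":-0.37,"wz":-0.961},{"dx":0.14,"dy":0.2,"dz":-0.37,"wz":-0.961},{"dx":0.14,"dy":0.2,"dz":-0.37,"wz":-0.961},{"dx":0.14,"dy":0.2,"dz":-0.37,"wz":-0.961},{"dx":0.14,"dy":0.2,"dz":-0.37,"wz":-0.961},{"dx":0.14,"dy":0.2,"dz":-0.37,"wz":-0.961},{}]'
python3 - <<'E'
from station import robot
import cv2
for n in ("scene","side","wrist"):
    d=robot.get_image(n); im=d["image"][:,:,::-1]
    if n=="wrist": 
        import pickle; pickle.dump(d,open("w1.pkl","wb"))
    if n=="scene": im=cv2.resize(im[130:280,270:430],None,fx=4,fy=4,interpolation=2)
    if n=="side": im=cv2.resize(im[130:280,210:370],None,fx=4,fy=4,interpolation=2)
    cv2.imwrite(f"pics/{n}1.png",im)
E
```

```text
validation failed for argument at $[0]...
validation failed for argument at $[0]...
```

```bash
python3 -m creep '[{"dx":0.14,"dy":0.2,"dz":-0.37,"wx":0,"wy":0,"wz":-0.961},{"dx":0.14,"dy":0.2,"dz":-0.37,"wx":0,"wy":0,"wz":-0.961},{"dx":0.14,"dy":0.2,"dz":-0.37,"wx":0,"wy":0,"wz":-0.961},{"dx":0.14,"dy":0.2,"dz":-0.37,"wx":0,"wy":0,"wz":-0.961},{"dx":0.14,"dy":0.2,"dz":-0.37,"wx":0,"wy":0,"wz":-0.961},{"dx":0.14,"dy":0.2,"dz":-0.37,"wx":0,"wy":0,"wz":-0.961},{"dx":0.14,"dy":0.2,"dz":-0.37,"wx":0,"wy":0,"wz":-0.961}]' 0.365 60
```

```text
clock: 1.5
tcp_pos: [0.6246, 0.0352, 0.1661]
orientation: [[-0.831, 0.557, -0.0], [0.557, 0.831, 0.0], [0.0, -0.0, -1.0]]
force: [-0.6, 0.0, -0.2]
grip_width: 0.0584
```

```bash
python3 -m creep '[{"dx":0.14,"dy":0.2,"dz":-0.37,"wx":0,"wy":0,"wz":-0.961},{"dx":0.14,"dy":0.2,"dz":-0.37,"wx":0,"wy":0,"wz":-0.961},{"dx":0.14,"dy":0.2,"dz":-0.37,"wx":0,"wy":0,"wz":-0.961},{"dx":0.14,"dy":0.2,"dz":-0.37,"wx":0,"wy":0,"wz":-0.961},{"dx":0.14,"dy":0.2,"dz":-0.37,"wx":0,"wy":0,"wz":-0.961},{"dx":0.14,"dy":0.2,"dz":-0.37,"wx":0,"wy":0,"wz":-0.961},{"dx":0.14,"dy":0.2,"dz":-0.37,"wx":0,"wy":0,"wz":-0.961},{"dx":0,"dy":0,"dz":0,"wx":0,"wy":0,"wz":0}]'
python3 - <<'E'
from station import robot
import cv2,pickle
for n in ("scene","side","wrist"):
    d=robot.get_image(n); im=d["image"][:,:,::-1]
    pickle.dump(d,open(n+"1.pkl","wb"))
    if n=="scene": im=cv2.resize(im[130:280,270:430],None,fx=4,fy=4,interpolation=2)
    if n=="side": im=cv2.resize(im[130:280,210:370],None,fx=4,fy=4,interpolation=2)
    cv2.imwrite(f"pics/{n}1.png",im)
E
```

```text
clock: 2.3
tcp_pos: [0.6483, 0.0703, 0.0997]
orientation: [[-0.386, 0.922, -0.003], [0.922, 0.386, -0.001], [0.001, -0.003, -1.0]]
force: [0.1, 0.5, -1.1]
grip_width: 0.0582
```

View pics/scene1.png

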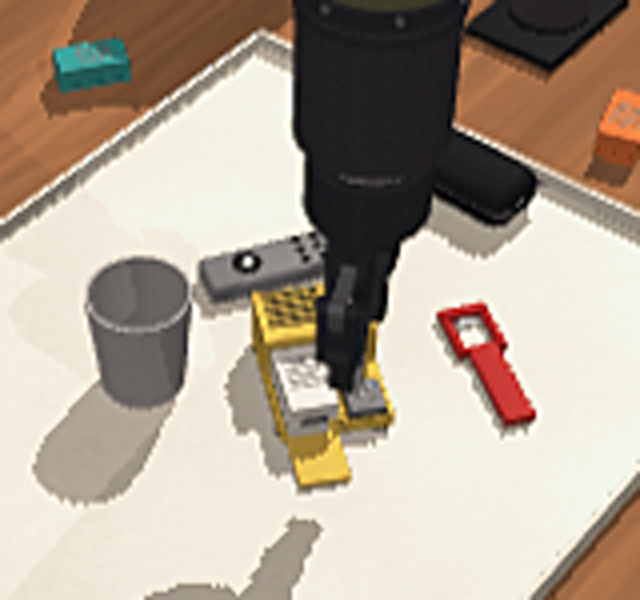

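View pics/side1.png

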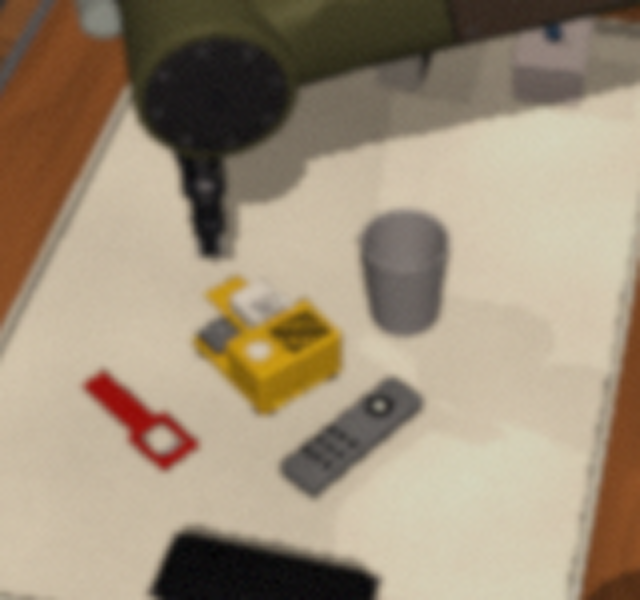

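View pics/wrist1.png

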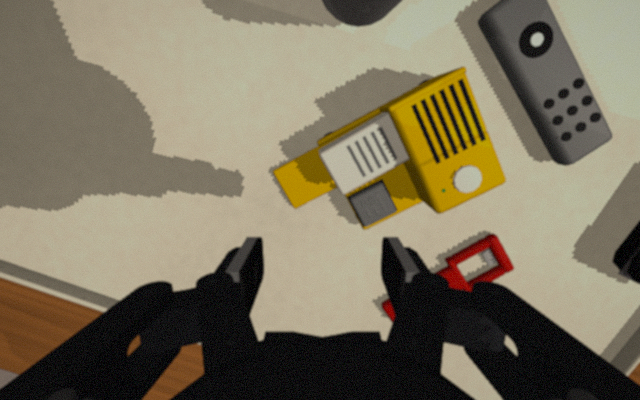

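Run:
```python
import cv2
w=cv2.imread("pics/wrist1.png")[60:240,260:520]
cv2.imwrite("pics/w1c.png",cv2.resize(w,None,fx=3,fy=3,interpolation=cv2.INTER_CUBIC))
w=cv2.imread("pics/wrist1.png")[220:350,160:500]
w=cv2.convertScaleAbs(w,alpha=2.5,beta=20)
cv2.imwrite("pics/w1f.png",cv2.resize(w,None,fx=2.3,fy=2.3,interpolation=cv2.INTER_CUBIC))
```

```text
(no output)
```

View pics/w1c.png

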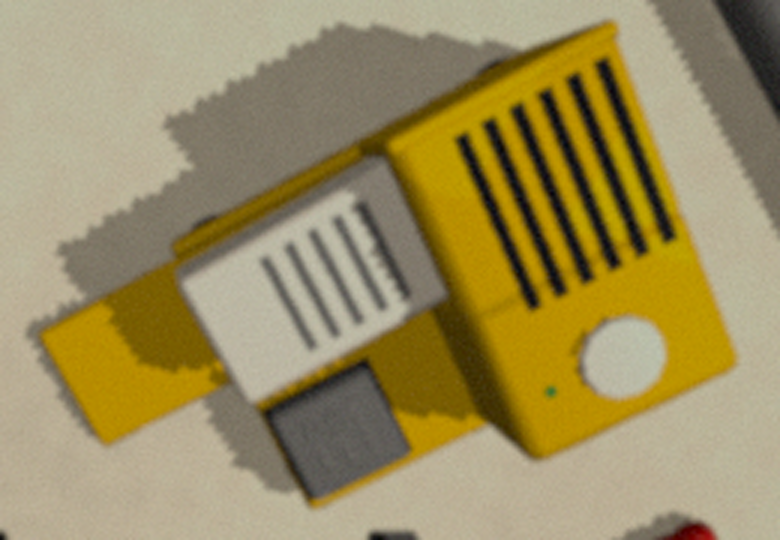

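View pics/w1f.png

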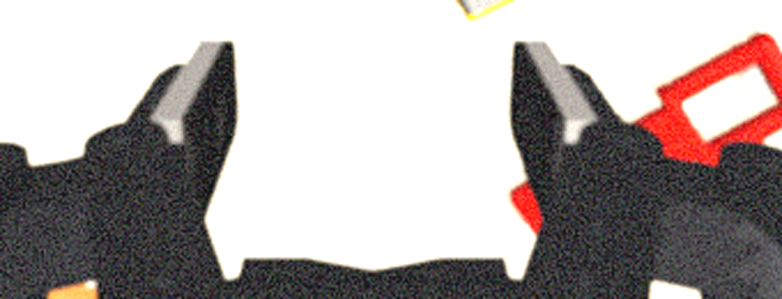

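Run:
```python
from fit import *
import pickle
from station import robot
d=pickle.load(open("wrist1.pkl","rb"))
L=[(-92,36,6,40,332),(-92,0,6,108,445),(50,40,48,614,28),(50,-40,48,735,360),(0,-40,48,540,458),(0,40,48,388,140),(-48,-9,20,265,408),(-20,-9,20,370,360),(-20,-35,20,410,447),(-48,-35,20,313,500),(-50,35,34,180,272),(-50,1,34,252,405)]
L=np.array(L,float); uv=np.c_[260+L[:,3]/3-.3,60+L[:,4]/3-.3]
q,e=fit(d,L[:,:3],uv,[.6,.1,2.45]); print(q,np.degrees(q[2])); print(np.round(e,1))
s=robot.read_state(); R=s["orientation"]; t=s["tcp_pos"]
u=-R[:2,0]; v=R[:2,1]
th=np.degrees(np.arctan2(u[1],u[0])); print("theta", th-np.degrees(q[2])+360)
ic=np.array([[np.cos(q[2]),np.sin(q[2])],[-np.sin(q[2]),np.cos(q[2])]])
def loc(p): return (ic@(p-q[:2])*1000).round(1)
w=s["grip_width"]/2
A=t[:2]-u*(w+.0034)
print("A",loc(A),"tcp",loc(t[:2]))
for sg in(-1,1): print("Bcorner",loc(t[:2]+u*w+sg*.011*v), "z",t[2])
# where do visible tips project
P=np.array([np.r_[t[:2]+a*u*w+b*.011*v,t[2]+h] for h in (0,.006,.012) for a in(1,-1) for b in (1,-1)])
print(proj(d,P).round(0))
# shift needed: A->(-38,-21.5)
R2=ic.T; print("shift units", R2@(np.array([-38,-21.5])-loc(A))/25)
print("dir -x world",-ic[0])
```

```text
[0.59278866 0.11120024 2.46714292] 141.35687682532435
[[-1.2 -0.2]
 [-1.   0.9]
 [ 0.4 -6.2]
 [ 5.5  0.6]
 [-1.1  2.8]
 [-1.5 -1.2]
 [ 1.8  2.2]
 [ 0.4  0.8]
 [ 1.7  1.3]
 [ 1.1  0.1]
 [-0.3 -0.9]
 [-1.2 -2.4]]
theta 151.48972289072879
A [-41.3 -18.4] tcp [-69.8  -2.9]
Bcorner [-90.2  20.7] z 0.10236751309163265
Bcorner [-100.7    1.4] z 0.10236751309163265
[[264. 266.]
 [262. 227.]
 [376. 266.]
 [378. 227.]
 [262. 272.]
 [259. 231.]
 [378. 272.]
 [380. 231.]
 [259. 278.]
 [257. 236.]
 [380. 278.]
 [382. 236.]]
shift units [-0.02566471  0.17928001]
dir -x world [ 0.78105069 -0.62446762]
```

Run:
```python
from fit import *
import pickle
from station import robot
d=pickle.load(open("wrist1.pkl","rb"))
L=[(-92,36,6,40,332),(-92,0,6,108,445),(0,-40,48,540,458),(0,40,48,388,140),(-48,-9,20,265,408),(-20,-9,20,370,360),(-20,-35,20,410,447),(-48,-35,20,313,500),(-50,35,34,180,272),(-50,1,34,252,405)]
L=np.array(L,float); uv=np.c_[260+L[:,3]/3-.3,60+L[:,4]/3-.3]
q,e=fit(d,L[:,:3],uv,[.6,.1,2.45]); print(q,np.degrees(q[2])); print(np.round(e,1))
np.save("q.npy",q)
s=robot.read_state(); R=s["orientation"]; t=s["tcp_pos"]; print(t,s["force"])
u=-R[:2,0]; v=R[:2,1]
ic=np.array([[np.cos(q[2]),np.sin(q[2])],[-np.sin(q[2]),np.cos(q[2])]])
def loc(p): return (ic@(p-q[:2])*1000).round(1)
w=s["grip_width"]/2
A=t[:2]-u*(w+.0034)
print("A",loc(A),"tcp",loc(t[:2]),"Bc",loc(t[:2]+u*w-.011*v))
print("shift units", ic.T@(np.array([-38,-22])-loc(A))/25)
```

```text
[0.59242723 0.11130167 2.46921479] 141.4755859036445
[[-0.9 -0.3]
 [-0.6  0.7]
 [-0.6  2.4]
 [-1.2 -1.6]
 [ 2.2  1.9]
 [ 0.8  0.5]
 [ 2.1  0.9]
 [ 1.5 -0.2]
 [ 0.  -1.2]
 [-0.8 -2.7]]
[0.64912136 0.06983404 0.10236751] [-0.24321972  0.41816978 -0.06446519]
A [-41.6 -18.4] tcp [-70.2  -2.9] Bc [-90.5  20.7]
shift units [-0.02296725  0.20234749]
```

```bash
python3 -m creep '[{"dx":-0.02,"dy":0.2,"dz":-0.4,"wx":0,"wy":0,"wz":0},{"dx":0,"dy":0,"dz":-0.6,"wx":0,"wy":0,"wz":0},{"dx":0,"dy":0,"dz":-0.6,"wx":0,"wy":0,"wz":0},{"dx":0,"dy":0,"dz":-0.6,"wx":0,"wy":0,"wz":0},{"dx":0,"dy":0,"dz":-0.4,"wx":0,"wy":0,"wz":0},{"dx":0,"dy":0,"dz":0,"wx":0,"wy":0,"wz":0},{"dx":0,"dy":0,"dz":0,"wx":0,"wy":0,"wz":0}]'
python3 - <<'E'
from station import robot
import cv2,pickle
for n in ("scene","wrist"):
    d=robot.get_image(n); im=d["image"][:,:,::-1]
    pickle.dump(d,open(n+"2.pkl","wb"))
    if n=="scene": im=cv2.resize(im[180:260,310:410],None,fx=7,fy=7,interpolation=2)
    cv2.imwrite(f"pics/{n}2.png",im)
s=robot.read_state(); print(s["tcp_pos"],s["force"],s["clock"])
E
```

```text
clock: 3.15
tcp_pos: [0.6486, 0.0748, 0.0368]
orientation: [[-0.387, 0.922, -0.0], [0.922, 0.387, -0.0], [-0.0, -0.0, -1.0]]
force: [-0.7, -0.3, 1.1]
grip_width: 0.0581
[0.64908644 0.0750894  0.03777199] [-0.73371739 -0.04520689  0.53811916] 3.25
```

View pics/scene2.png

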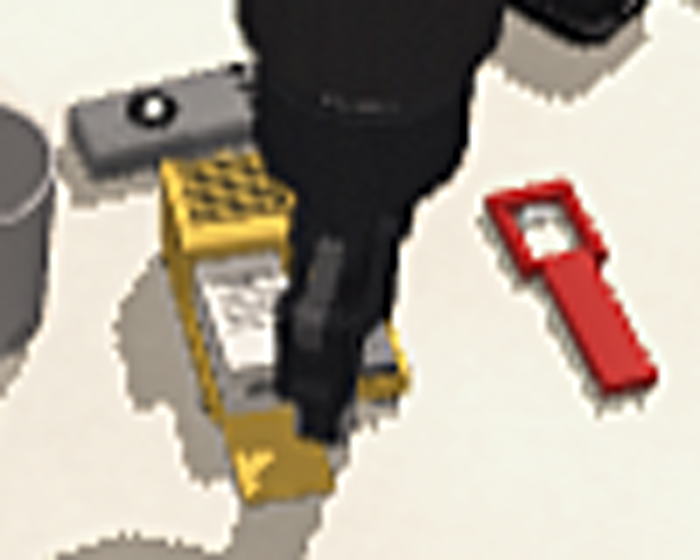

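View pics/wrist2.png

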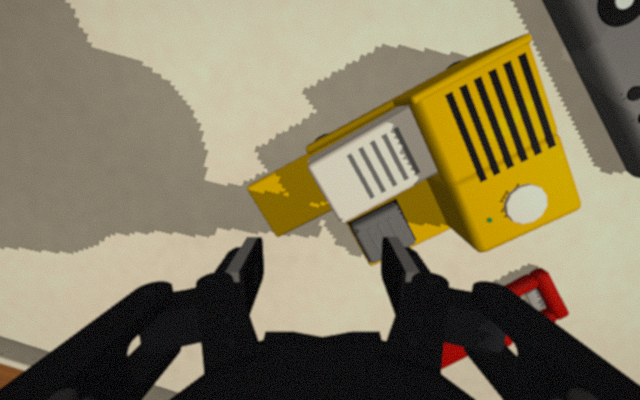

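Run:
```python
import cv2
w=cv2.imread("pics/wrist2.png")[90:280,235:475]
cv2.imwrite("pics/w2c.png",cv2.resize(w,None,fx=3,fy=3,interpolation=cv2.INTER_CUBIC))
```

```text
(no output)
```

View pics/w2c.png

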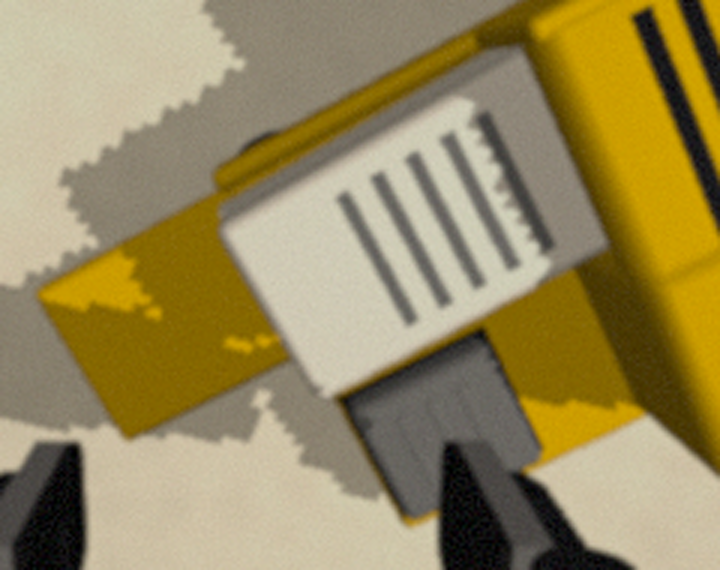

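Run:
```python
from fit import *
import pickle
from station import robot
d=pickle.load(open("wrist2.pkl","rb"))
L=[(-92,36,6,40,294),(-92,0,6,127,438),(0,40,48,532,25),(-48,-9,20,350,407),(-20,-9,20,485,343),(-20,-35,20,540,452),(-48,-35,20,410,515),(-50,35,34,220,225),(-50,1,34,325,395)]
L=np.array(L,float); uv=np.c_[235+L[:,3]/3-.3,90+L[:,4]/3-.3]
q,e=fit(d,L[:,:3],uv,[.6,.1,2.45]); print(q,np.degrees(q[2])); print(np.round(e,1))
s=robot.read_state(); R=s["orientation"]; t=s["tcp_pos"]
u=-R[:2,0]; v=R[:2,1]
for q in (q,np.load("q.npy")):
    ic=np.array([[np.cos(q[2]),np.sin(q[2])],[-np.sin(q[2]),np.cos(q[2])]])
    loc=lambda p: (ic@(p-q[:2])*1000).round(1)
    w=s["grip_width"]/2
    A=t[:2]-u*(w+.0034)
    print("A",loc(A),"tcp",loc(t[:2]),"Bc",loc(t[:2]+u*w-.011*v),loc(t[:2]+u*w+.011*v))
P=np.array([np.r_[t[:2]+a*u*w-.011*v,t[2]+h] for h in (0.0,.005,.01,.015) for a in(1,-1) ])
print(proj(d,P).round(0))
```

```text
[0.59401046 0.11200449 2.45177843] 140.47655629753785
[[-2.2 -1.6]
 [ 0.   2. ]
 [-0.9 -0.7]
 [-0.1  1.1]
 [ 1.8 -0.4]
 [ 2.4  3. ]
 [ 0.2  3.2]
 [ 0.9 -3.8]
 [-1.6  0. ]]
A [-37.2 -21.7] tcp [-66.   -6.6] Bc [-86.6  16.7] [-96.8  -2.8]
A [-38.4 -22.6] tcp [-66.9  -7. ] Bc [-87.1  16.7] [-97.7  -2.6]
[[262. 226.]
 [378. 226.]
 [260. 230.]
 [380. 230.]
 [258. 234.]
 [382. 234.]
 [256. 238.]
 [384. 238.]]
```

```bash
python3 -m creep '[{"dx":0,"dy":0,"dz":-0.2,"wx":0,"wy":0,"wz":0},{"dx":0,"dy":0,"dz":-0.2,"wx":0,"wy":0,"wz":0},{"dx":0,"dy":0,"dz":-0.2,"wx":0,"wy":0,"wz":0},{"dx":0,"dy":0,"dz":0,"wx":0,"wy":0,"wz":0}]'
python3 -m creep '[{"dx":0,"dy":0,"dz":-0.12,"wx":0,"wy":0,"wz":0},{"dx":0,"dy":0,"dz":0,"wx":0,"wy":0,"wz":0}]'
```

```text
clock: 3.65
tcp_pos: [0.648, 0.0749, 0.0206]
orientation: [[-0.386, 0.922, -0.001], [0.922, 0.386, -0.0], [0.0, -0.001, -1.0]]
force: [0.8, -0.1, -0.1]
grip_width: 0.0582
clock: 3.85
tcp_pos: [0.6486, 0.075, 0.0188]
orientation: [[-0.386, 0.922, 0.0], [0.922, 0.386, -0.0], [-0.0, 0.0, -1.0]]
force: [-1.1, -0.5, 0.6]
grip_width: 0.0586
```

```bash
cat > snap.py <<'E'
import sys
from station import robot
import cv2,pickle,numpy as np
k=sys.argv[1]
d=robot.get_image("wrist"); pickle.dump(d,open(f"wrist{k}.pkl","wb"))
a=cv2.resize(d["image"][90:300,230:470,::-1],None,fx=2.4,fy=2.4,interpolation=2)
d=robot.get_image("scene"); b=cv2.resize(d["image"][190:260,320:400,::-1],None,fx=7.2,fy=7.2,interpolation=2)[:504]
b=cv2.resize(b,(504*80//80*1,504)) if b.shape[0]!=a.shape[0] else b
h=504; im=np.hstack([cv2.resize(a,(400,350)),cv2.resize(b,(400,350))])
cv2.imwrite(f"pics/s{k}.png",im)
s=robot.read_state(); print(s["clock"],s["tcp_pos"],s["force"])
E
python3 snap.py 3
```

```text
3.95 [0.64859748 0.07498676 0.0190147 ] [-0.77857447 -0.64855474  1.30352153]
```

View pics/s3.png

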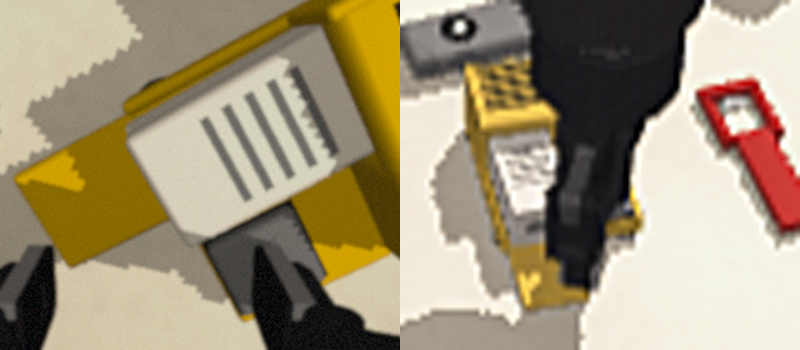

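Run:
```python
import pickle,cv2,numpy as np
from fit import *
d=pickle.load(open("wrist3.pkl","rb")); im=d["image"][:,:,::-1].copy()
q=np.load("q.npy")
from station import robot
s=robot.read_state();R=s["orientation"];t=s["tcp_pos"];u=-R[:2,0]; v=R[:2,1];w=s["grip_width"]/2
c=cv2.resize(im[150:300,230:450],None,fx=3.6,fy=3.6,interpolation=2)
def mk(p,col): 
    x=((p-np.array([230,150])+.5)*3.6).astype(int); cv2.circle(c,tuple(int(i) for i in x),3,col,-1)
for p in proj(d,world(q,[(-92,0,6),(-92,36,6),(-50,0,6),(-50,35,34),(-50,1,34),(-48,-9,20),(-20,-9,20),(-20,-35,20),(-48,-35,20)])): mk(p,(0,0,255))
for p in proj(d,world(q,[(-87,17,6),(-87,17,16),(-87,17,26)])): mk(p,(0,255,0))
for a in(1,-1):
  for h in(0,.006,.012):
    for x in (w,w+.0067): mk(proj(d,np.array([np.r_[t[:2]+a*u*x-.011*v,t[2]+h]]))[0],(255,0,0))
cv2.imwrite("pics/o3.png",c)
```

```text
(no output)
```

View pics/o3.png

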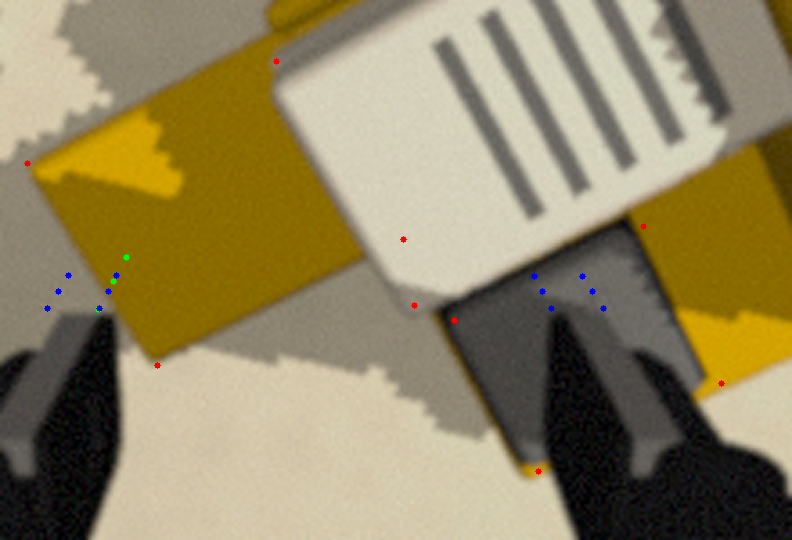

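```bash
python3 -m creep '[{"dx":-0.06,"dy":-0.08,"dz":-0.1,"wx":0,"wy":0,"wz":0},{"dx":0,"dy":0,"dz":0,"wx":0,"wy":0,"wz":0}]'
python3 -m creep '[{"dx":0,"dy":0,"dz":-0.1,"wx":0,"wy":0,"wz":0},{"dx":0,"dy":0,"dz":0,"wx":0,"wy":0,"wz":0}]'; python3 snap.py 4
```

```text
clock: 4.15
tcp_pos: [0.6475, 0.0732, 0.0167]
orientation: [[-0.386, 0.922, 0.002], [0.922, 0.386, 0.001], [-0.0, 0.002, -1.0]]
force: [0.9, 1.5, 2.8]
grip_width: 0.0582
clock: 4.35
tcp_pos: [0.6475, 0.0732, 0.0145]
orientation: [[-0.387, 0.922, 0.001], [0.922, 0.387, 0.0], [-0.0, 0.001, -1.0]]
force: [1.3, 0.9, 3.3]
grip_width: 0.0583
4.45 [0.64748131 0.07317272 0.01446093] [1.02793055 1.33447205 5.52099096]
```

View pics/s4.png

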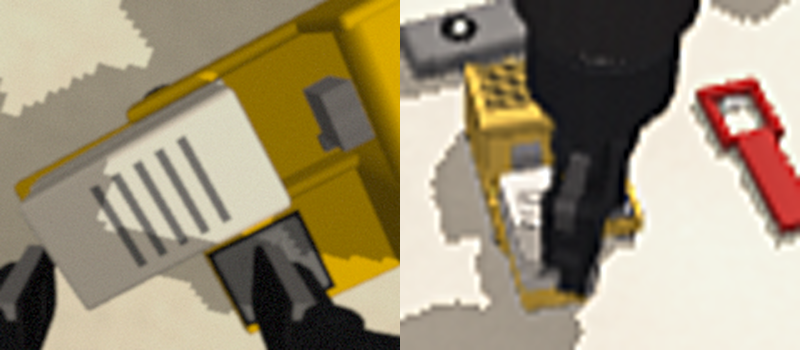

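```bash
python3 - <<'E'
import pickle
from fit import *
d=pickle.load(open("wrist4.pkl","rb")); q=np.load("q.npy")
T=d["T"];f=200/np.tan(np.radians(d["fovy"])/2)
for n,c in dict(RL=(232,85),RR=(290,205),FL=(20,200),FR=(90,307)).items():
    px=np.array([230+c[0]/400*576/2.4,90+c[1]/350*504/2.4])
    r=T[:3,:3]@np.array([(px[0]-d["cx"])/f,(px[1]-d["cy"])/f,1]); k=(.039-T[2,3])/r[2]; p=T[:3,3]+k*r
    ic=np.array([[np.cos(q[2]),np.sin(q[2])],[-np.sin(q[2]),np.cos(q[2])]]); print(n,(ic@(p[:2]-q[:2])*1000).round(1))
E
python3 -m creep '[{"dx":0,"dy":0,"dz":0.08,"wx":0,"wy":0,"wz":0},{"dx":0.04,"dy":-0.03,"dz":0.12,"wx":0,"wy":0,"wz":0},{"dx":0.04,"dy":-0.03,"dz":0.15,"wx":0,"wy":0,"wz":0},{"dx":0,"dy":0,"dz":0.2,"wx":0,"wy":0,"wz":0}]'; python3 snap.py 5
```

```text
RL [-23.4  34.7]
RR [-23.8   1.5]
FL [-81.8  34.7]
FR [-81.6   1.1]
clock: 4.85
tcp_pos: [0.6482, 0.071, 0.0266]
orientation: [[-0.386, 0.922, -0.003], [0.922, 0.386, -0.001], [0.0, -0.003, -1.0]]
force: [0.0, 0.2, -0.7]
grip_width: 0.0578
4.95 [0.64904244 0.07129095 0.02786911] [-1.1946516  -0.11038201 -0.11003208]
```

View pics/s5.png

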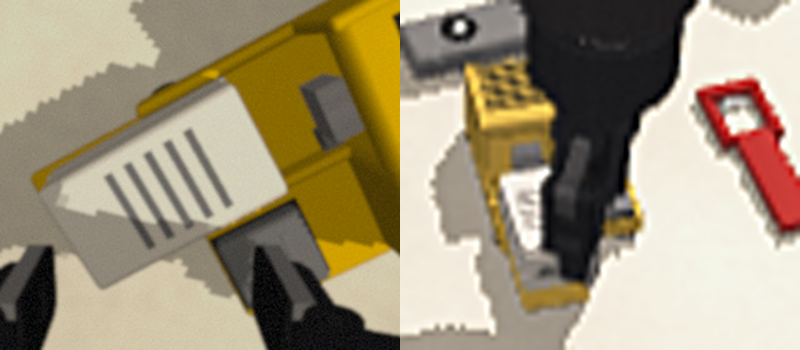

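The cassette is stopped at mid x ≈ -53 mm and y ≈ 18 mm, square to the bay, and the key has risen. I'll keep lifting the hand straight up.

```bash
python3 -m creep '[{"dx":0,"dy":0,"dz":0.3,"wx":0,"wy":0,"wz":0},{"dx":0,"dy":0,"dz":0.5,"wx":0,"wy":0,"wz":0},{"dx":0,"dy":0,"dz":0.8,"wx":0,"wy":0,"wz":0},{"dx":0,"dy":0,"dz":0.8,"wx":0,"wy":0,"wz":0},{"dx":0,"dy":0,"dz":0.8,"wx":0,"wy":0,"wz":0},{"dx":0,"dy":0,"dz":0.8,"wx":0,"wy":0,"wz":0},{"dx":0,"dy":0,"dz":0,"wx":0,"wy":0,"wz":0},{"dx":0,"dy":0,"dz":0,"wx":0,"wy":0,"wz":0}]'; python3 snap.py 6
python3 - <<'E'
import pickle,cv2
d=pickle.load(open("wrist6.pkl","rb")); cv2.imwrite("pics/w6.png",d["image"][:,:,::-1])
E
```

```text
clock: 5.75
tcp_pos: [0.6492, 0.0717, 0.1286]
orientation: [[-0.386, 0.922, 0.001], [0.922, 0.386, 0.001], [0.0, 0.002, -1.0]]
force: [0.5, 0.0, -0.9]
grip_width: 0.0585
5.85 [0.64854065 0.07151545 0.1268036 ] [ 0.28592528  0.66846117 -0.15034665]
```

View pics/w6.png

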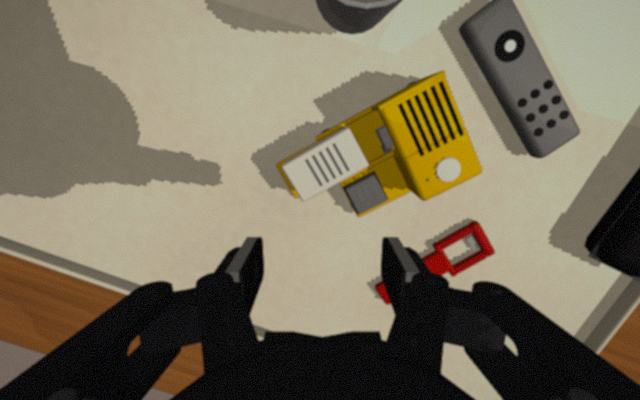

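View pics/s6.png

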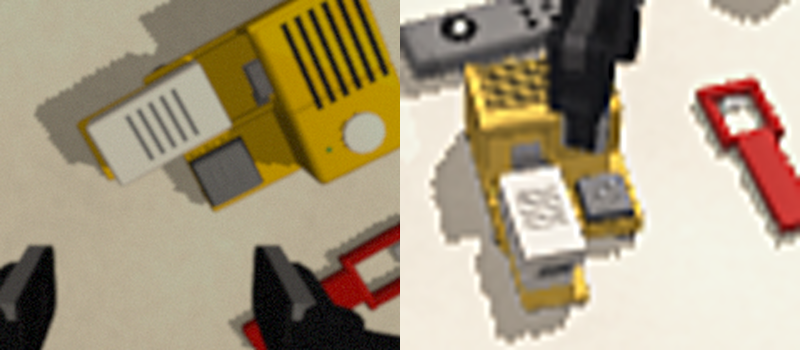

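Run:
```python
import pickle
from fit import *
d=pickle.load(open("wrist6.pkl","rb")); q=np.load("q.npy")
T=d["T"];f=200/np.tan(np.radians(d["fovy"])/2)
for n,c in dict(RL=(200,62),RR=(236,123),FL=(86,122),FR=(122,185)).items():
    px=np.array([230+c[0]/400*240,90+c[1]/350*210])
    r=T[:3,:3]@np.array([(px[0]-d["cx"])/f,(px[1]-d["cy"])/f,1]); k=(.039-T[2,3])/r[2]; p=T[:3,3]+k*r
    ic=np.array([[np.cos(q[2]),np.sin(q[2])],[-np.sin(q[2]),np.cos(q[2])]]); print(n,(ic@(p[:2]-q[:2])*1000).round(1))
from station import robot
print(robot.finish_job())
```

```text
RL [-22.8  34.2]
RR [-20.8   1.7]
FL [-81.6  35.5]
FR [-82.    1.1]
the job is handed in; nothing more can be done
None
```

I pressed the grey eject key with one fingertip while the other waited over the tongue. The cassette sprang out against that finger and stopped about half out. I then let the key up, lifted the hand straight clear, and handed the job in at about 6 s; no verdict was reported.

- **Cassette:** the last picture puts its centre near x ≈ -52 mm, y ≈ 18 mm in the diffuser's frame, inside the allowed ranges. It lies flat and square, with its back end still in the bay. It looked the same before and after the lift, to within about 2 mm.
- **Key and hand:** the key looks up again. The hand is about 0.1 m above everything, and the measured force is only noise.
- **Other things on the tray:** the remote and opener look unmoved in the last pictures, as do the parts of the cup and glasses case in view. The ceramic box, clock and cream jar were out of those views; the arm stayed well away from them.
- **Disagreements:** my diffuser pose fits were off by up to 6 pixels at the housing corners, but mostly 1–3 pixels (about 3 mm) elsewhere. The key released earlier in the descent than I expected, so I saw the cassette only once it was already stopped.

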